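Mount the cylindrical cutter in the bench collet and tighten the nut

ROBOT

A 7-joint arm with a two-finger parallel gripper is mounted at the origin on a cart in front of the work surface, level with it; the furniture and walls round the work are solid. World frame = base frame: x ahead of the robot, y to its left, z up, the work surface at z = 0. Lengths are in m, angles in rad, forces in N, time in s.
With the tool pointing down it reaches from about 0.425 to 0.925 m from the base axis. Payload 6.8 kg.
Tool frame: the origin (TCP) lies at the very end of the fingers, on their centre line; the grasp point (between the pads) lies 19 mm behind it; z points along the fingers, y is the line along which they close (so a half turn about z gives the same grasp; the last joint's range is limited). The gripper opens to 85 mm and grips with 20 to 120 N. Pads are 22 mm wide; open, the fingers measure 114 mm over their backs; the gripper's body (76 mm by 85 mm) begins 54 mm behind the grasp point. The pads swing forward as they close: fully open they stand 13 mm farther back than shut.
Start: joints at [1.101, 0.477, 0.022, 1.555, -0.011, 1.109, -0.083], TCP at [0.239, -0.631, 0.231] pointing down, gripper open.
Joint ranges: [-2.96, 2.96], [-0.34, 2.1], [-1.41, 1.46], [0.24, 2.44], [-1.37, 4.51], [0.17, 1.92], [-2.96, 2.96]. Speed limits (rad/s): [2.39, 2.39, 3.14, 3.14, 3.14, 3.14, 3.14].

INTERFACE

Orientations are given as a unit quaternion [w, x, y, z].
In Python, from station import bot gives the robot as it stands.
- The arm moves only by the tool apply_moves, never from a script. Its argument "deltas" is a list of rows, each a list of 3 entries, a list of its own where there are three numbers: the closure, from 0 (fully open) to 1 (shut), then the shift along the tool's x, y, z in units of 0.2 m (1.0 is 0.2 m), then the turn about the tool's z in units of 2 pi rad (1.0 is 2 pi rad). A call has 1 to 12 rows; each row is the pose to reach, as a shift and turn from the pose commanded when the call began, along the tool's axes at that moment, turning the shorter way round; what a row does not reach only later rows make up. A row lasts 1/10 s, in which the tool goes at most 50 mm and 8.59 degrees, less where a joint would pass 70% of its speed; a pose out of reach is approached as far as the arm can. A call with a number of a shift or a turn outside -1 to 1 is refused whole. A call with a gripper value outside its range is refused whole. The fingers move at their own pace and stop on an object; "squeeze" is the grip in N (left out, the last holds). Time passes only in rows, so rows that repeat a pose let the fingers close. It gives the time, the measured TCP pose, the force, the opening and the grip force at its end, in the units of the state.
- bot.get_obs(): the state, without advancing time (a new reading comes with each control period).
- bot.read_camera(name): name is "scene" or "top" or "wrist"; returns a dict with "color" (480x640x3 uint8, red, green, blue), "intrinsics" (3x3 intrinsics, pixels), "pose" (4x4, takes a point from camera to world coordinates); the wrist camera has in their place "hand_eye" (4x4, takes a point from camera to tool coordinates, whose origin is the TCP and whose axes are the flange's). Camera axes: x right, y down, z forward; pixel columns grow to the right and rows downward; lengths in m; the calibration is good to about 2 mm. A picture is of the moment at which its call begins: read the wrist's pose just before it. There is no depth.
- bot.hand_in(): hands the job in; it is judged then, once.
Trained networks look in a picture, given as the dict that the camera call returned (one of the last four; its "shot" number tells which), for a name from the list of things; names that differ only in an ending like _2 or _b are one class to them, and where a whole thing is asked for, a point or a joint stands for the part that bears it (a point fixed in the world has none). Each returns a list of dicts, best first, with "confidence" (0 to 1); they miss things now and then, are a little off and sometimes report something else, mostly with a low value. They report only what shows in the picture. A call takes as long as a camera call.
- bot.look_for(picture, target): "point" ([x, y, z] in m, in world coordinates, good to about 4 mm: the middle of the surface that is visible of it).
The state is a dict: "t": time; "q": joint angles; "joint_vel": joint speeds; "joint_torque": joint torques, N m; "eef_pos": TCP position; "tool_rot": TCP orientation; "contact_force": force on the tool from outside, world axes, zero at the start; "torque": the same for the moment, N m; "gripper_width": opening from 0.0 (shut) to 1.0 (fully open); "grasp_force": force on a finger pad.
Only numpy, scipy, OpenCV 4.12 (cv2) and the standard library are available. Lean on these libraries where they do the work, as an engineer would, in place of code of your own. Each camera call takes 0.05 s, during which the arm holds its last target. There are 200 camera calls.

TASK

Take the cylindrical flat-topped cutter out of the rack, set its shank gently into the bench collet until it is fully home on the bottom of the bore, then turn the knurled nut clockwise (seen from above) until all three jaws grip the shank firmly, and stop there without overtightening. Leave the cutter standing in the collet, and leave the other two cutters and the parts lying about alone.

Things in the scene. Friction and masses are not known exactly. Their poses are not given: they have to be found in the camera images.
- flat_cutter_head (a point): THE CUTTER TO MOUNT, steel, about 80 g, shank down in any one of the rack's holes. Round shank 12 mm in diameter, 62 mm long, under a flat-topped cylindrical head 20 mm in diameter and 20 mm tall; 82 mm tall in all. This point: centre of the head, on the axis, 72 mm above the shank's lower end. In the rack it is 78 mm above the worktop, 22 mm of shank show below the head; lift 42 mm to free it.
- flat_cutter: the same cutter; origin at the centre of the shank's rounded lower end, z along its axis towards the head.
- cone_cutter_head (a point): Another cutter in the rack, to be left alone. Round shank 12 mm in diameter, 62 mm long, under a pointed conical head, 21 mm wide and 20 mm tall; 82 mm tall in all. This point: centre of the head, on the axis, 72 mm above the shank's lower end. 
- ball_cutter_head (a point): Another cutter in the rack, to be left alone. Round shank 12 mm in diameter, 62 mm long, under a ball head 20 mm in diameter; 82 mm tall in all. This point: centre of the head, on the axis, 72 mm above the shank's lower end. 
- rack: Light wooden block, fixed, 50 mm (x) by 150 mm (y) by 46 mm high, origin at the centre of its underside. Three holes 14 mm wide and 40 mm deep at y = -50, 0 and +50 mm; turned by up to 0.35 rad.
- holder: Bench collet holder, fixed: grey base plate 90 x 90 mm and 10 mm thick with four bolt heads, origin at the centre of its underside, z up. On its axis stand a steel socket 34 mm across (its foot flares to 42 mm) up to 50 mm height, and the nut above it.
- bore_floor (a point): Bottom of the holder's blind bore, on its axis, 26 mm above the worktop. The bore is round, 14 mm in diameter, with a plain mouth at 50 mm height. The shank's lower end must come to rest here; the cutter then stands with its head's lower face 12 mm and its flat top 32 mm above the nut's top.
- nut_top (a point): Centre of the nut's upper face, on the holder's axis, 76 mm above the worktop. The nut is a knurled steel ring 41 mm in outer diameter, 24 mm tall, with a 22 mm opening in which three brass jaws stand. Grip it from above across its diameter, fingers straddling the mounted cutter. Clockwise from above (negative about z) tightens. It stays where it is left and can be re-gripped.
- nut_drive: How the nut acts (fixed origin, on the axis 50 mm up). Its start is unknown within 1.3 rad: jaws meet the shank after 0.4 to 1.7 rad. Free turning takes a steady 0.26 N m of friction (at rest it may act either way); past touch the torque rises by 0.37 N m per rad, each jaw's grip by 50 N per rad. Right is 6 to 30 N a jaw: 0.12 to 0.6 rad, a rise of 0.05 to 0.22 N m; aim for a rise of 0.13.
- jaw_a: One of the three sprung brass jaws, 0 degrees round the holder's axis from the holder's x. The pose given is that of its fixed guide, on that axis, 50 mm above the worktop. The jaw moves inward 2.5 mm per rad of the nut. Its 9 mm wide face spans 55.5 to 69.5 mm height under a bevelled lead-in; at the start the faces leave an opening of 14 to 20.5 mm. Its force on the shank is judged.
- jaw_b: One of the three sprung brass jaws, 120 degrees round the holder's axis from the holder's x. The pose given is that of its fixed guide, on that axis, 50 mm above the worktop. The jaw moves inward 2.5 mm per rad of the nut. Its 9 mm wide face spans 55.5 to 69.5 mm height under a bevelled lead-in; at the start the faces leave an opening of 14 to 20.5 mm. Its force on the shank is judged.
- jaw_c: One of the three sprung brass jaws, 240 degrees round the holder's axis from the holder's x. The pose given is that of its fixed guide, on that axis, 50 mm above the worktop. The jaw moves inward 2.5 mm per rad of the nut. Its 9 mm wide face spans 55.5 to 69.5 mm height under a bevelled lead-in; at the start the faces leave an opening of 14 to 20.5 mm. Its force on the shank is judged.
- socket: The fixed steel socket with the bore, under the nut; origin on the holder's axis 10 mm above the worktop. Pressing the cutter on it with more than 30 N damages the seat; 5 to 10 N are plenty.
- eraser: Bystander: white eraser in a blue sleeve, 20 x 45 x 12 mm, loose; origin at the centre of its underside.
- capacitor_a: Bystander: upright dark blue capacitor, 25 mm in diameter, 40 mm tall, loose; origin at the centre of its underside.
- battery_9v: Bystander: block battery 26 x 51 x 18 mm lying loose; origin at the centre of its underside.

How it is judged:
On the way, in this order (a step that is already met when the one before it is completed fails the run):
1. the cylindrical cutter's shank is fully home in the bore: lower end within 3 mm of the bore's bottom and of its axis, cutter upright within 0.1 rad (z of flat_cutter in the frame of bore_floor below 0.003 m and horizontal distance between flat_cutter and bore_floor below 0.003 m and angle between flat_cutter's own z axis and vertical below 0.1 rad), for 0.2 s.
2. all three jaws grip the shank with more than 6 N each, the shank still home (all of step 1 and contact force between each of jaw_a, jaw_b, jaw_c and flat_cutter above 6 N), for 0.2 s.
At the end, for the whole second after the job is handed in: The cylindrical cutter stands at rest in the collet, lower end within 3 mm of the bore's bottom and of its axis, upright within 0.1 rad, and each of the three jaws presses on the shank with more than 6 N (and never more than 32 N) (all of step 2 and linear speed of flat_cutter below 0.02 m/s); the robot touches nothing.
It fails at once if the nut is overtightened: a jaw presses on the shank with more than 32 N (contact force between any of jaw_a, jaw_b, jaw_c and flat_cutter above 32 N).
It fails at once if the cutter is rammed against the socket with more than 30 N (contact force between socket and flat_cutter above 30 N).
It fails at once if another cutter is moved by more than 15 mm (distance of any of cone_cutter_head, ball_cutter_head from where it was at the start of the episode above 0.015 m).
It fails at once if a bystander is moved by more than 20 mm (distance of any of eraser, capacitor_a, battery_9v from where it was at the start of the episode above 0.02 m).
It also fails if it takes over 72 s, if anything falls off the work surface, if the arm or the gripper's body presses on something with over 40 N, if the wrist force passes 120 N, or if a joint passes its speed limit or range.

## Working session

There is one attempt and no reset: what is moved stays moved. The work goes in short steps, Python scripts to look and compute and a tool call to move; the robot and the scene stay as the last step left them, time stands still between calls to the robot, and variables do not carry over. Pictures are saved under pics/ and viewed, at most 13 in all, crops included, and the job is handed in when it is done.

Besides the shell and the picture viewer there is one more tool, called after "Request:" as name([rows], argument=value, ...), one row to a line, values as JSON. apply_moves: Moves the arm, as the interface text tells. Its arguments: {"type":"object","properties":{"deltas":{"type":"array","items":{"type":"array"}},"squeeze":{"type":"number"}},"required":["deltas"]}

```bash
mkdir -p pics
cat > h.py <<'E'
import numpy as np, cv2
from scipy.spatial.transform import Rotation as R
from station import bot
def save(p,n): cv2.imwrite('pics/'+n,p['color'][:,:,::-1])
def proj(p,X,pose=None):
    T=np.linalg.inv(p['pose'] if pose is None else pose); c=T[:3,:3]@np.array(X)+T[:3,3]
    u=np.array(p['intrinsics'])@c; return u[:2]/u[2]
def ray(p,uv,z,pose=None):
    T=np.array(p['pose'] if pose is None else pose); d=T[:3,:3]@np.linalg.solve(np.array(p['intrinsics']),[uv[0],uv[1],1])
    return T[:3,3]+d*(z-T[2,3])/d[2]
def tool():
    o=bot.get_obs(); q=o['tool_rot']; T=np.eye(4); T[:3,:3]=R.from_quat([q[1],q[2],q[3],q[0]]).as_matrix(); T[:3,3]=o['eef_pos']; return T
def wrist():
    T=tool(); p=bot.read_camera('wrist'); p['pose']=T@np.array(p['hand_eye']); return p
E
python3 - <<'E'
from h import *
print(bot.get_obs())
for c in ['scene','top']:
    p=bot.read_camera(c); save(p,c+'0.png')
    print(c,np.round(p['pose'],3).tolist(),np.array(p['intrinsics']).tolist())
    for n in ['flat_cutter_head','cone_cutter_head','ball_cutter_head','rack','holder','nut_top','eraser','capacitor_a','battery_9v']:
        print(n,[(np.round(d['point'],3).tolist(),round(d['confidence'],2),proj(p,d['point']).round().tolist()) for d in bot.look_for(p,n)[:3]])
E
```

```text
{'t': 0.0, 'q': array([ 1.10089698,  0.47778001,  0.02229279,  1.55646175, -0.01149631,
        1.10928232, -0.08307017]), 'joint_vel': array([-0.00045867, -0.00048652,  0.00116703,  0.00206192,  0.00132178,
        0.00038513,  0.00125473]), 'joint_torque': array([-7.28203922e-04, -5.96442139e+01,  1.60795692e+00, -2.81200755e+01,
        1.25080714e-02,  9.23910993e-03, -2.07227362e-05]), 'eef_pos': array([ 0.23872389, -0.63074232,  0.23033392]), 'tool_rot': array([-8.75113536e-04,  9.83673308e-01,  1.79961134e-01, -2.18694366e-04]), 'contact_force': array([ 0.63997   ,  0.3742384 , -0.03257634]), 'torque': array([-0.07491943,  0.00937222, -0.03702223]), 'grasp_force': 0.0, 'gripper_width': 1.0005265377801367}
scene [[0.854, -0.265, 0.448, 0.153], [-0.521, -0.435, 0.735, -0.645], [0.0, -0.861, -0.509, 0.525], [0.0, 0.0, 0.0, 1.0]] [[543.6364758292608, 0.0, 325.9161105223609], [0.0, 543.6364758292608, 242.21165590940967], [0.0, 0.0, 1.0]]
flat_cutter_head [([0.457, -0.006, 0.009], 0.67, [280.0, 296.0]), ([0.491, -0.142, 0.078], 0.64, [345.0, 298.0])]
cone_cutter_head [([0.51, -0.193
[... 640 characters left out ...]
 0.0, 1.0]] [[437.2445789268585, 0.0, 318.9772881952339], [0.0, 437.2445789268585, 244.06513669868704], [0.0, 0.0, 1.0]]
flat_cutter_head [([0.494, -0.136, 0.089], 0.46, [387.0, 262.0])]
cone_cutter_head [([0.508, -0.183, 0.079], 0.5, [408.0, 252.0])]
ball_cutter_head [([0.486, -0.084, 0.079], 0.44, [361.0, 271.0])]
rack [([0.499, -0.128, 0.048], 0.89, [380.0, 263.0])]
holder [([0.502, 0.172, 0.009], 0.83, [236.0, 284.0])]
nut_top [([0.507, 0.172, 0.009], 0.6, [236.0, 281.0]), ([0.498, -0.135, 0.09], 0.16, [386.0, 260.0])]
eraser [([0.454, -0.0, 0.01], 0.73, [320.0, 295.0])]
capacitor_a [([0.61, 0.022, 0.036], 0.72, [300.0, 222.0])]
battery_9v [([0.606, -0.028, 0.019], 0.83, [323.0, 223.0])]
```

Run:
```python
import cv2,numpy as np
a=cv2.imread('pics/scene0.png')[180:380,200:460];b=cv2.imread('pics/top0.png')[180:340,200:440]
a=cv2.resize(a,None,fx=2.3,fy=2.3,interpolation=2);b=cv2.resize(b,None,fx=2.4,fy=2.4,interpolation=2)
cv2.imwrite('pics/a.png',a);cv2.imwrite('pics/b.png',b);print(a.shape,b.shape)
```

```text
(460, 598, 3) (384, 576, 3)
```

View pics/a.png

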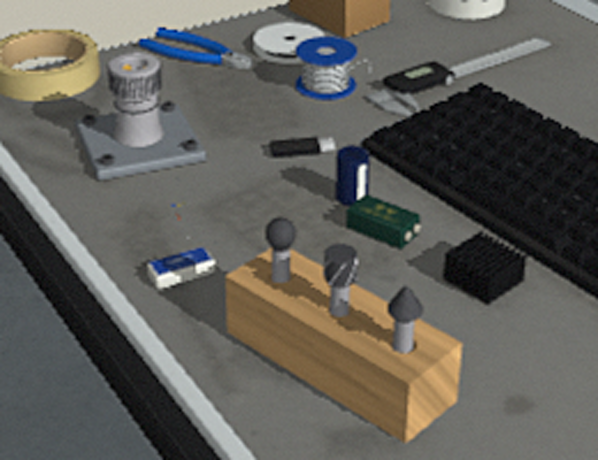

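View pics/b.png

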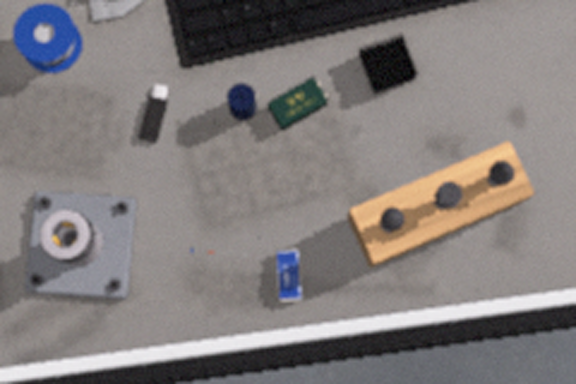

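The flat fluted cutter is the middle one, with its top at scene ≈(348,289) and top-camera ≈(387,261). The nut top is at scene ≈(259,209) and top-camera ≈(227,277).

```bash
cat >> h.py <<'E'
def go(X,yaw=None):
    "deltas to take TCP to X, tool y axis along yaw (mod pi)"
    T=tool(); d=T[:3,:3].T@(np.array(X)-T[:3,3])/0.2
    s=''
    if yaw is not None:
        yt=T[:3,:3].T@np.array([np.cos(yaw),np.sin(yaw),0]); a=np.arctan2(-yt[0],yt[1]); a=(a+np.pi/2)%np.pi-np.pi/2
        s=round(a/2/np.pi,4)
    print('delta',d.round(4).tolist(),'turn',s,'yaw now',round(np.arctan2(T[1,1],T[0,1]),3),'q7',round(bot.get_obs()['q'][6],3))
E
python3 - <<'E'
from h import *
s=bot.read_camera('scene');t=bot.read_camera('top')
print('cut',ray(s,(348.3,288.7),.088),ray(t,(386.7,260.8),.088))
print('ball/cone',ray(t,(363.3,271.3),.08),ray(t,(408.8,252.1),.08))
print('nut',ray(s,(258.7,208.7),.076),ray(t,(227.5,277.5),.076))
go([.492,-.139,.25],.26)
E
```

```text
cut [ 0.49892262 -0.13742578  0.088     ] [ 0.4963329  -0.13607716  0.088     ]
ball/cone [ 0.48322706 -0.08881355  0.08      ] [ 0.50866496 -0.18347021  0.08      ]
nut [0.50681541 0.1689394  0.076     ] [0.5078099  0.17561278 0.076     ]
delta [2.0547, -1.8543, -0.0934] turn -0.2338 yaw now -1.209 q7 -0.083
```

Request:
apply_moves([
  [0,[0.25,-0.22,-0.02],-0.023],
  [0,[0.45,-0.4,-0.04],-0.046],
  [0,[0.65,-0.58,-0.06],-0.07],
  [0,[0.83,-0.75,-0.08],-0.093],
  [0,[1.0,-0.9,-0.09],-0.117],
  [0,[1.0,-0.9,-0.09],-0.117],
])

```text
t: 1.7
eef_pos: [0.3652, -0.3874, 0.2501]
tool_rot: [0.0, 0.851, 0.526, 0.001]
contact_force: [0.5, -0.6, 1.7]
gripper_width: 1.002
grasp_force: 0.0
```

```bash
python3 -c "
from h import *
go([.49,-.137,.25],.262)"
```

```text
delta [1.3987, -0.0013, 0.0023] turn -0.1154 yaw now -0.463 q7 0.177
```

Request:
apply_moves([
  [0,[0.25,0,0],-0.023],
  [0,[0.45,0,0],-0.046],
  [0,[0.65,0,0],-0.07],
  [0,[0.83,0,0],-0.093],
  [0,[1.0,0,0],-0.115],
  [0,[1.0,0,0],-0.115],
])

```text
t: 2.3
eef_pos: [0.456, -0.2092, 0.2499]
tool_rot: [0.0, 0.61, 0.793, 0.001]
contact_force: [-0.7, 0.2, 0.4]
gripper_width: 0.996
grasp_force: 0.0
```

```bash
python3 -c "
from h import *
p=wrist();save(p,'w1.png');print(p['hand_eye'])
for n in ['flat_cutter_head','cone_cutter_head','ball_cutter_head']:
    print(n,[(np.round(d['point'],3).tolist(),round(d['confidence'],2),proj(p,d['point']).round().tolist()) for d in bot.look_for(p,n)[:3]])
go([.496,-.137,.20],.262)"
```

```text
[[ 7.35749380e-04 -9.50782743e-01 -3.09857442e-01  8.02089303e-02]
 [ 9.99999692e-01  7.84698777e-04 -3.33343697e-05 -1.12711732e-04]
 [ 2.74838499e-04 -3.09857322e-01  9.50783027e-01 -1.42359593e-01]
 [ 0.00000000e+00  0.00000000e+00  0.00000000e+00  1.00000000e+00]]
flat_cutter_head [([0.497, -0.136, 0.088], 0.85, [387.0, 148.0])]
cone_cutter_head [([0.508, -0.183, 0.077], 0.62, [380.0, 204.0])]
ball_cutter_head [([0.484, -0.091, 0.089], 0.6, [390.0, 87.0])]
delta [0.3284, 0.3044, 0.246] turn -0.0026 yaw now 0.246 q7 0.466
```

View pics/w1.png

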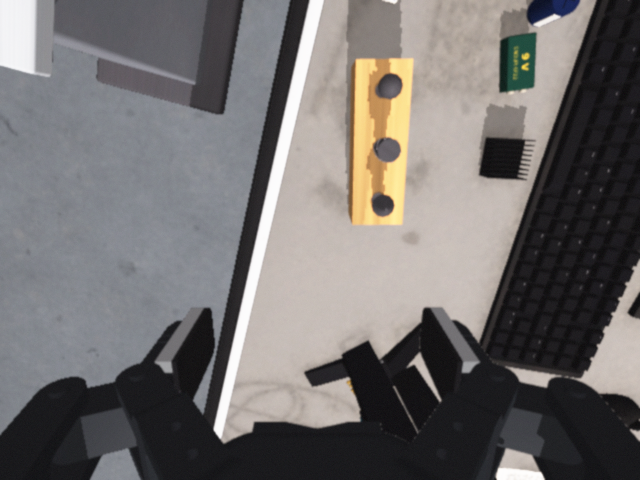

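```bash
python3 -c "
from h import *
go([.497,-.1365,.12],.262)"
```

```text
delta [0.3298, 0.31, 0.646] turn -0.0026 yaw now 0.246 q7 0.466
```

Request:
apply_moves([
  [0,[0.12,0.11,0.2],-0.0026],
  [0,[0.33,0.31,0.4],-0.0026],
  [0,[0.33,0.31,0.52],-0.0026],
  [0,[0.33,0.31,0.52],-0.0026],
])

```text
t: 2.9
eef_pos: [0.4952, -0.1329, 0.1413]
tool_rot: [-0.004, 0.607, 0.795, -0.001]
contact_force: [-0.6, -0.3, -0.7]
gripper_width: 1.003
grasp_force: 0.0
```

```bash
python3 -c "
from h import *
p=wrist();save(p,'w2.png')
for n in ['flat_cutter_head','cone_cutter_head','ball_cutter_head']:
    print(n,[(np.round(d['point'],4).tolist(),round(d['confidence'],2),proj(p,d['point']).round().tolist()) for d in bot.look_for(p,n)[:3]])
print(proj(p,[.497,-.1365,.088]))
go([.497,-.1365,.058],.262)"
```

```text
flat_cutter_head [([0.4998, -0.1372, 0.0876], 0.84, [323.0, 275.0])]
cone_cutter_head [([0.5085, -0.1819, 0.0749], 0.56, [317.0, 330.0])]
ball_cutter_head [([0.4845, -0.0883, 0.0896], 0.69, [320.0, 190.0]), ([0.4591, -0.0012, 0.0167], 0.18, [318.0, 34.0])]
[318.8452697  273.17626425]
delta [0.0051, -0.0029, 0.4428] turn -0.0 yaw now 0.262 q7 0.206
```

View pics/w2.png

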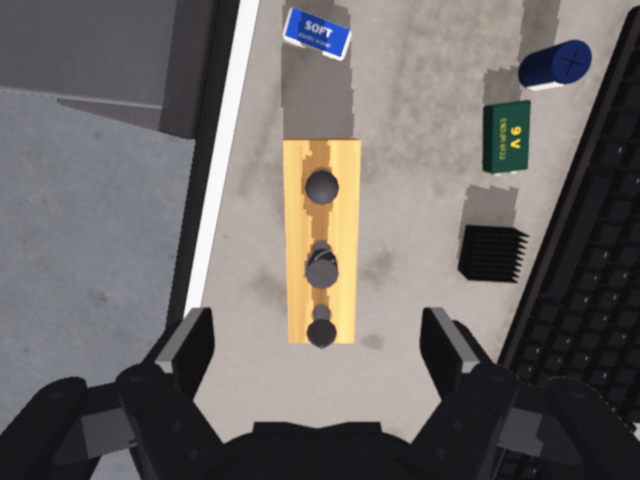

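Request:
apply_moves([
  [0,[0.005,0,0.2],0],
  [0,[0.005,0.002,0.35],0],
  [0,[0.005,0.002,0.44],0],
  [0,[0.005,0.002,0.44],0],
  [1,[0.005,0.002,0.44],0],
  [1,[0.005,0.002,0.44],0],
  [1,[0.005,0.002,0.44],0],
  [1,[0.005,0.002,0.44],0],
  [1,[0.005,0.002,0.44],0],
  [1,[0.005,0.002,0.44],0],
], squeeze=40)

```text
t: 4.1
eef_pos: [0.4979, -0.1341, 0.0579]
tool_rot: [0.0, 0.607, 0.794, 0.0]
contact_force: [-0.5, -0.5, 5.7]
gripper_width: 0.218
grasp_force: 39.0
```

Request:
apply_moves([
  [1,[0,0,-0.05],0],
  [1,[0,0,-0.12],0],
  [1,[0,0,-0.2],0],
  [1,[0,0,-0.3],0],
  [1,[0,0,-0.4],0],
  [1,[0,0,-0.5],0],
  [1,[0,0,-0.6],0],
  [1,[0,0,-0.6],0],
])

```text
t: 4.9
eef_pos: [0.4992, -0.134, 0.1807]
tool_rot: [0.002, 0.607, 0.794, 0.001]
contact_force: [0.4, 0.7, -0.6]
gripper_width: 0.218
grasp_force: 39.3
```

```bash
python3 -c "
from h import *
p=wrist();save(p,'w3.png')
print(bot.get_obs()['gripper_width'],bot.get_obs()['contact_force'])
for n in ['flat_cutter_head','nut_top','holder']:
    print(n,[(np.round(d['point'],4).tolist(),round(d['confidence'],2),proj(p,d['point']).round().tolist()) for d in bot.look_for(p,n)[:3]])
go([.507,.172,.2])"
```

```text
0.21781162434839707 [-0.12110829  0.16117022 -1.6001886 ]
flat_cutter_head [([0.4985, -0.1354, 0.2088], 0.79, [315.0, 353.0])]
nut_top []
holder []
delta [1.4624, 0.4501, -0.1164] turn  yaw now 0.265 q7 0.229
```

View pics/w3.png

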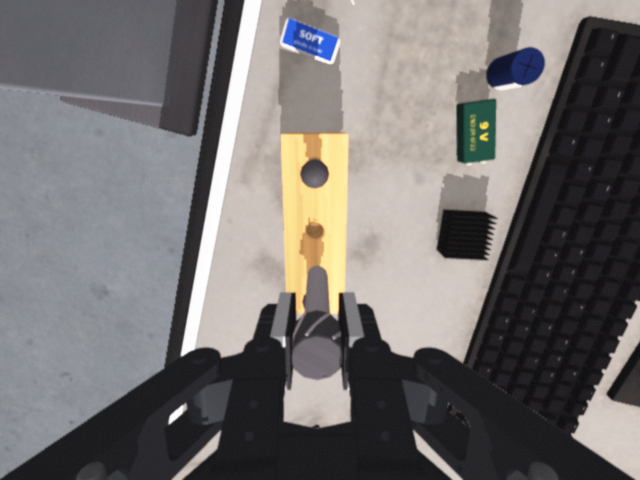

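The cutter is held, with its top at (316,358) and the shank's lower end at about (316,268). The other two are still in the rack. Next I check tilt and travel toward the holder.

```bash
python3 -c "
from h import *
o=bot.get_obs();T=tool();p=wrist()
for x in (-.002,0,.002):
  for z in (-.030,.052): print(x,z,proj(p,(T@[x,0,z,1])[:3]).round(1))
im=cv2.imread('pics/w3.png')[255:290,295:340];g=cv2.cvtColor(im,6);print(g[::2,::3])"
```

```text
-0.002 -0.03 [316.9 357.5]
-0.002 0.052 [316.9 270.6]
0 -0.03 [316.9 352.9]
0 0.052 [316.9 267.5]
0.002 -0.03 [316.9 348.2]
0.002 0.052 [316.9 264.3]
[[220 211 206 174 164 160 154 153 170 194 231 229 233 236 238]
 [219 212 216 189 166 162 153 152 169 228 231 230 233 237 238]
 [220 213 213 209 169 161 156 151 169 230 232 230 233 238 238]
 [219 213 214 224 168 160 154 151 169 230 231 230 233 237 237]
 [218 213 214 224 174 161 153 151 177 231 232 231 233 238 238]
 [219 212 214 225 174 158 147 135 167 229 231 231 234 238 238]
 [218 211 214 225 171 149 119 113 119 173 230 231 234 238 238]
 [217 211 215 225 171 121 112 114 115 114 199 231 234 239 238]
 [218 212 213 225 165 109 113 113 116 111 131 228 233 239 239]
 [217 210 215 225 156 110 111 114 114 111 110 226 234 239 238]
 [217 211 212 225 163 109 111 116 115 111 108 219 234 239 239]
 [216 209 215 226 157 109 113 115 112 110 106 214 235 239 238]
 [218 210 217 228 144 110 112 115 115 113 106 212 234 239 238]
 [216 211 217 229 136 108 111 113 111 110 105 210 234 239 238]
 [216 209 217 229 126 109 111 113 114 111 107 197 235 240 238]
 [218 209 216 229 122 108 113 112 111 110 107 188 236 240 238]
 [215 209 217 227 115 111 112 112 112 110 105 180 235 239 238]
 [216 209 216 226 114 109 111 112 112 111 105 177 235 240 239]]
```

Request:
apply_moves([
  [1,[0.15,0.045,-0.02],0],
  [1,[0.35,0.105,-0.04],0],
  [1,[0.55,0.165,-0.05],0],
  [1,[0.75,0.225,-0.05],0],
  [1,[0.9,0.275,-0.05],0],
  [1,[1.0,0.31,-0.05],0],
  [1,[1.0,0.31,-0.05],0],
])

```text
t: 5.85
eef_pos: [0.5043, 0.0793, 0.1868]
tool_rot: [-0.001, 0.605, 0.796, 0.0]
contact_force: [0.1, 0.6, -0.9]
gripper_width: 0.216
grasp_force: 39.2
```

```bash
python3 -c "
from h import *
p=wrist();save(p,'w4.png')
for n in ['flat_cutter_head','nut_top','holder','jaw_a']:
    print(n,[(np.round(d['point'],4).tolist(),round(d['confidence'],2),proj(p,d['point']).round().tolist()) for d in bot.look_for(p,n)[:3]])
go([.507,.172,.2])"
```

```text
flat_cutter_head [([0.5019, 0.0781, 0.2168], 0.59, [310.0, 354.0])]
nut_top [([0.5034, 0.1782, 0.0095], 0.66, [348.0, 104.0]), ([0.6132, 0.0253, 0.0398], 0.35, [417.0, 311.0])]
holder [([0.5054, 0.1749, 0.0124], 0.66, [349.0, 109.0])]
jaw_a [([0.5188, 0.1754, 0.0691], 0.63, [375.0, 111.0]), ([0.5039, 0.1879, 0.0697], 0.57, [360.0, 85.0]), ([0.5042, 0.0801, 0.2121], 0.16, [317.0, 343.0])]
delta [0.4716, 0.1383, -0.0663] turn  yaw now 0.263 q7 -0.206
```

View pics/w4.png

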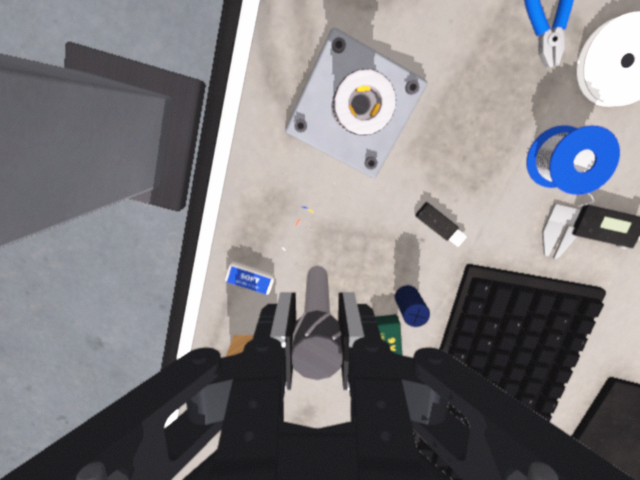

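The nut ring is centred at about (364,101) in the wrist picture. I'll fit it properly in all cameras.

Run:
```python
from h import *
p=wrist()
def fit(p,uv,w,name):
    # optimise (x,y): contrast of bright ring r 11.5..19.5 at z=.076 against outside/inside
    g=cv2.cvtColor(p['color'],cv2.COLOR_RGB2GRAY).astype(np.float32)
    g=cv2.GaussianBlur(g,(0,0),.8)
    c0=ray(p,uv,.076)[:2]; best=[]
    a=np.linspace(0,2*np.pi,72,endpoint=False)
    def ring(c,r):
        P=np.array([proj(p,[c[0]+r*np.cos(t),c[1]+r*np.sin(t),.076]) for t in a],np.float32)
        return cv2.remap(g,P[:,0:1],P[:,1:2],1).ravel()
    for dx in np.arange(-6,6.1,1.):
        for dy in np.arange(-6,6.1,1.):
            c=c0+np.array([dx,dy])/1000
            best.append((np.mean(ring(c,.0185))+np.mean(ring(c,.0135))-np.mean(ring(c,.0225))-np.mean(ring(c,.009)),*c))
    b=max(best); B=np.array([x for x in best if x[0]>b[0]-4]); print(name,c0,b,B[:,1:].mean(0))
fit(p,(364,101),1,'w')
fit(bot.read_camera('top'),(227.5,277.5),1,'t')
fit(bot.read_camera('scene'),(258.7,208.7),1,'s')
# wrist colour ellipse
im=p['color'][55:150,320:410].astype(int); m=((im.min(2)>215)).astype(np.uint8)
cs,_=cv2.findContours(m,0,1); c=max(cs,key=cv2.contourArea); e=cv2.fitEllipse(cv2.convexHull(c)); uv=np.array(e[0])+[320,55]; print(e,uv,ray(p,uv,.076))
```

```text
w [0.51012475 0.17257165] (np.float32(152.10777), np.float64(0.5111247496785153), np.float64(0.17757165177904727)) [0.51045808 0.17790499]
t [0.5078099  0.17561278] (np.float32(24.816833), np.float64(0.5078098962759016), np.float64(0.1776127789123361)) [0.50897119 0.17880633]
s [0.50681541 0.1689394 ] (np.float32(41.003067), np.float64(0.5078154106403584), np.float64(0.1719393951992756)) [0.50781541 0.1719394 ]
((46.00217819213867, 37.066585540771484), (59.443359375, 65.11811828613281), 13.710291862487793) [366.00217819  92.06658554] [0.50975143 0.17812399 0.076     ]
```

```bash
cat >> h.py <<'E'
def nutfit(p):
    u=proj(p,[.51,.178,.076]).astype(int); k=70; y0=max(u[1]-k,0);x0=max(u[0]-k,0)
    im=p['color'][y0:y0+2*k,x0:x0+2*k].astype(int); m=(im.min(2)>205).astype(np.uint8)
    cs,_=cv2.findContours(m,0,1); c=max(cs,key=cv2.contourArea); e=cv2.fitEllipse(cv2.convexHull(c)); uv=np.array(e[0])+[x0,y0]
    print(e[1],uv,ray(p,uv,.076))
E
python3 - <<'E'
from h import *
nutfit(wrist()); T=tool()
go(np.array([.510,.178,.18])-T[:3,0]*.055)
E
```

```text
(60.23353958129883, 65.36004638671875) [365.4666748   92.87680054] [0.50982168 0.17816798 0.076     ]
delta [0.2182, 0.1589, 0.0361] turn  yaw now 0.264 q7 -0.206
```

Request:
apply_moves([
  [1,[0.11,0.08,0.02],0],
  [1,[0.22,0.16,0.035],0],
  [1,[0.22,0.16,0.035],0],
  [1,[0.22,0.16,0.035],0],
])

```text
t: 6.7
eef_pos: [0.5242, 0.1262, 0.1801]
tool_rot: [-0.0, 0.607, 0.795, -0.0]
contact_force: [1.1, 0.3, -0.7]
gripper_width: 0.221
grasp_force: 39.3
```

Run:
```python
from h import *
p=wrist();nutfit(p); save(p,'w5.png')
im=p['color'][130:400,220:420,::-1]; cv2.imwrite('pics/w5c.png',cv2.resize(im,None,fx=2.2,fy=2.2,interpolation=2))
T=tool(); go(np.array([.510,.178,.15])-T[:3,0]*-.0025)
for z in(-.03,.052): print(proj(p,(T@[-.0025,0,z,1])[:3]))
```

```text
(57.76104736328125, 59.151649475097656) [316.65355682 164.12250519] [0.50982405 0.17812471 0.076     ]
delta [0.2851, 0.0008, 0.1504] turn  yaw now 0.265 q7 -0.316
[316.07991319 360.47482679]
[316.31632016 272.72174464]
```

View pics/w5c.png

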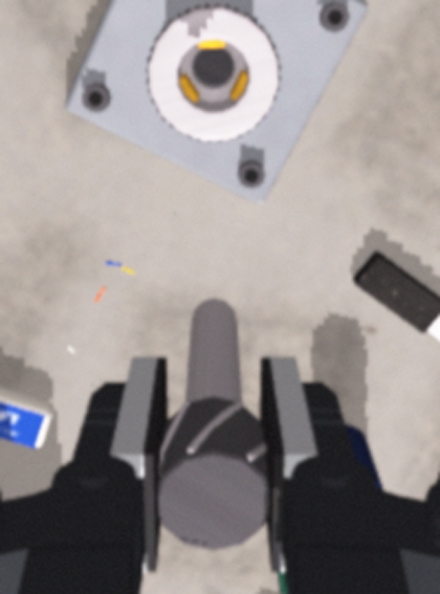

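Request:
apply_moves([
  [1,[0.1,0,0],0],
  [1,[0.2,0,0.05],0],
  [1,[0.284,0.001,0.1],0],
  [1,[0.284,0.001,0.18],0],
  [1,[0.284,0.001,0.18],0],
  [1,[0.284,0.001,0.18],0],
])

```text
t: 7.35
eef_pos: [0.5097, 0.1796, 0.1444]
tool_rot: [0.0, 0.608, 0.794, -0.001]
contact_force: [0.7, 0.0, -0.9]
gripper_width: 0.219
grasp_force: 39.3
```

Run:
```python
from h import *
T=tool();print(T[:3,3],bot.get_obs()['contact_force'],bot.get_obs()['torque'])
go(np.array([.5098,.1781,.14])-T[:3,0]*-.0025)
p=bot.read_camera('scene');save(p,'s6.png')
w=wrist()
a=p['color'][150:270,200:320,::-1];b=w['color'][180:300,256:376,::-1]
cv2.imwrite('pics/s6c.png',np.hstack([cv2.resize(x,(400,400),interpolation=2) for x in(a,b)]))
# expected nut center & tip pixel in scene
for X in([.5098,.1781,.076],(T@[-.0025,0,.052,1])[:3],(T@[-.0025,0,-.01,1])[:3]):print((proj(p,X)-[200,150])*400/120,(proj(w,X)-[256,180])*400/120)
```

```text
[0.50972008 0.17961915 0.14439204] [ 0.71745499  0.00651008 -0.89409187] [-0.06289163 -0.03339675  0.02005333]
delta [0.0051, -0.0016, 0.022] turn  yaw now 0.263 q7 -0.462
[193.43638675 187.86915034] [198.61771654 265.50012138]
[193.18750915 161.32356113] [199.94816114 304.76477396]
[185.7120642   54.97850848] [199.39238564 496.3954135 ]
```

View pics/s6c.png

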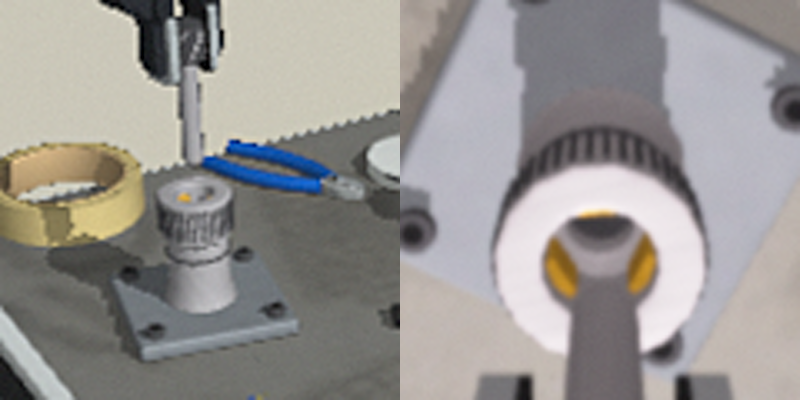

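Request:
apply_moves([
  [1,[0.005,-0.001,0.03],0],
  [1,[0.005,-0.001,0.06],0],
  [1,[0.005,-0.001,0.08],0],
  [1,[0.005,-0.001,0.1],0],
  [1,[0.005,-0.001,0.12],0],
  [1,[0.005,-0.001,0.12],0],
])

```text
t: 8.05
eef_pos: [0.5088, 0.1818, 0.1196]
tool_rot: [-0.0, 0.607, 0.794, -0.0]
contact_force: [0.8, 0.5, -1.0]
gripper_width: 0.219
grasp_force: 39.3
```

```bash
python3 -c "
from h import *
o=bot.get_obs();print(o['eef_pos'],o['contact_force'],o['torque'])
go(np.array([.5098,.1781,.102])-tool()[:3,0]*-.0025)"
```

```text
[0.50880617 0.18180307 0.11960406] [ 0.76956107  0.51033405 -0.9790934 ] [0.00269282 0.07720137 0.01294925]
delta [-0.0067, 0.0, 0.088] turn  yaw now 0.265 q7 -0.489
```

Request:
apply_moves([
  [1,[-0.004,0,0.02],0],
  [1,[-0.005,0,0.04],0],
  [1,[-0.005,0,0.06],0],
  [1,[-0.005,0,0.07],0],
  [1,[-0.005,0,0.07],0],
])

```text
t: 8.55
eef_pos: [0.5092, 0.1809, 0.1059]
tool_rot: [-0.0, 0.607, 0.794, -0.0]
contact_force: [-0.6, -0.0, -0.5]
gripper_width: 0.22
grasp_force: 39.3
```

```bash
python3 -c "
from h import *
o=bot.get_obs();print(o['eef_pos'],o['contact_force'],o['torque'])
go(np.array([.5098,.1781,.078])-tool()[:3,0]*-.0025)
w=wrist();cv2.imwrite('pics/w7.png',cv2.resize(w['color'][180:300,256:376,::-1],(400,400),interpolation=2))"
```

```text
[0.50921199 0.18091965 0.10589866] [-0.56708208 -0.01811096 -0.47867021] [0.00268297 0.01574651 0.01332244]
delta [-0.0019, -0.0008, 0.1395] turn  yaw now 0.265 q7 -0.501
```

View pics/w7.png

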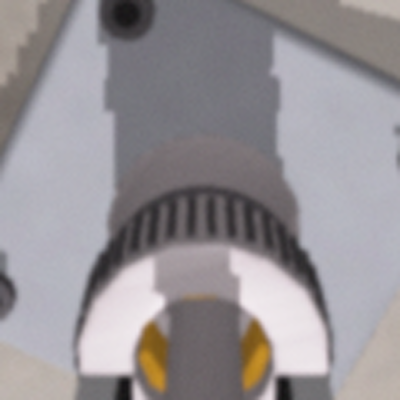

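The hole spans 135–272 and the shank 170–240, so the shank is centred. I continue into the bore.

Request:
apply_moves([
  [1,[-0.001,0,0.01],0],
  [1,[-0.001,0,0.02],0],
  [1,[-0.001,0,0.03],0],
  [1,[-0.001,0,0.04],0],
  [1,[-0.001,0,0.04],0],
])

```text
t: 9.1
eef_pos: [0.5093, 0.1807, 0.098]
tool_rot: [-0.0, 0.607, 0.794, -0.0]
contact_force: [-0.8, 0.2, -1.0]
gripper_width: 0.222
grasp_force: 39.3
```

In the bore with no force. Continuing, 20 mm to go.

Request:
apply_moves([
  [1,[0,0,0.015],0],
  [1,[0,0,0.03],0],
  [1,[0,0,0.045],0],
  [1,[0,0,0.06],0],
  [1,[0,0,0.075],0],
  [1,[0,0,0.085],0],
  [1,[0,0,0.085],0],
])

```text
t: 9.8
eef_pos: [0.5093, 0.1807, 0.0809]
tool_rot: [-0.0, 0.607, 0.794, -0.0]
contact_force: [1.1, 0.2, 0.3]
gripper_width: 0.219
grasp_force: 39.3
```

Request:
apply_moves([
  [1,[0,0,0.004],0],
  [1,[0,0,0.008],0],
  [1,[0,0,0.008],0],
])

```text
t: 10.1
eef_pos: [0.5095, 0.1808, 0.0797]
tool_rot: [0.0, 0.607, 0.794, 0.0]
contact_force: [0.4, -0.0, 0.3]
gripper_width: 0.22
grasp_force: 39.3
```

Request:
apply_moves([
  [1,[0,0,0.003],0],
  [1,[0,0,0.003],0],
])

```text
t: 10.3
eef_pos: [0.5095, 0.1808, 0.0791]
tool_rot: [0.0, 0.607, 0.794, 0.0]
contact_force: [0.5, 0.2, -0.5]
gripper_width: 0.219
grasp_force: 39.3
```

Request:
apply_moves([
  [1,[0,0,0.003],0],
  [1,[0,0,0.003],0],
])

```text
t: 10.5
eef_pos: [0.5095, 0.1808, 0.0784]
tool_rot: [-0.0, 0.607, 0.794, -0.0]
contact_force: [-0.4, 0.1, -0.7]
gripper_width: 0.22
grasp_force: 39.3
```

Request:
apply_moves([
  [1,[0,0,0.003],0],
  [1,[0,0,0.003],0],
])

```text
t: 10.7
eef_pos: [0.5096, 0.1809, 0.0781]
tool_rot: [0.0, 0.607, 0.794, 0.0]
contact_force: [-0.4, -0.1, 1.4]
gripper_width: 0.218
grasp_force: 39.5
```

Request:
apply_moves([
  [1,[0,0,0.003],0],
  [1,[0,0,0.003],0],
])

```text
t: 10.9
eef_pos: [0.5098, 0.181, 0.0779]
tool_rot: [0.0, 0.608, 0.794, 0.0]
contact_force: [-1.5, -0.7, 5.2]
gripper_width: 0.218
grasp_force: 39.9
```

Seated at about 5 N. Opening the fingers.

Request:
apply_moves([
  [0.9,[0,0,-0.003],0],
  [0,[0,0,-0.006],0],
  [0,[0,0,-0.006],0],
  [0,[0,0,-0.006],0],
  [0,[0,0,-0.006],0],
  [0,[0,0,-0.01],0],
])

```text
t: 11.5
eef_pos: [0.5094, 0.1807, 0.0792]
tool_rot: [-0.0, 0.608, 0.794, -0.0]
contact_force: [-0.0, 0.4, -0.2]
gripper_width: 0.996
grasp_force: 0.0
```

Run:
```python
from h import *
go([.5100,.1782,.08])
s=bot.read_camera('scene');w=wrist()
a=s['color'][150:270,200:320,::-1];b=w['color'][180:380,216:416,::-1]
cv2.imwrite('pics/s8c.png',np.hstack([cv2.resize(x,(400,400),interpolation=2) for x in(a,b)]))
for z in(.076,.088,.108): print((proj(s,[.51,.1782,z])-[200,150])*400/120,(proj(w,[.51,.1782,z])-[216,180])*2)
```

```text
delta [-0.013, -0.0005, -0.0042] turn  yaw now 0.265 q7 -0.529
[193.69001152 187.71290483] [200.84565976 266.99471331]
[192.29669751 168.01960969] [200.78664352 295.41240424]
[189.93580757 134.65046098] [200.66591868 353.5442209 ]
```

View pics/s8c.png

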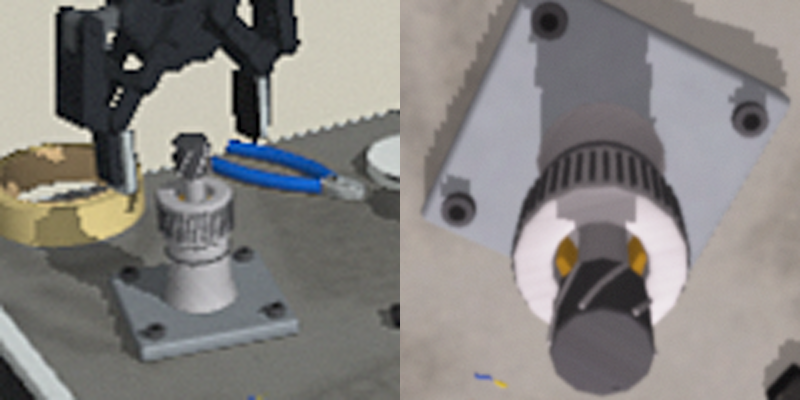

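The cutter stands home, with its top at scene-crop (190,135) as predicted. Pre-rotating counter-clockwise, then gripping the nut.

Request:
apply_moves([
  [0,[-0.013,0,0],-0.023],
  [0,[-0.013,0,0],-0.046],
  [0,[-0.013,0,0],-0.069],
  [0,[-0.013,0,0],-0.092],
  [0,[-0.013,0,0],-0.115],
  [0,[-0.013,0,0],-0.138],
  [0,[-0.013,0,0],-0.161],
  [0,[-0.013,0,0],-0.184],
  [0,[-0.013,0,0],-0.207],
  [0,[-0.013,0,0],-0.207],
  [0,[-0.013,0,0],-0.207],
])

```text
t: 12.7
eef_pos: [0.5102, 0.1782, 0.0792]
tool_rot: [-0.0, 0.005, 1.0, 0.0]
contact_force: [-0.7, -0.8, -0.5]
gripper_width: 1.005
grasp_force: 0.0
```

```bash
python3 -c "
from h import *
go([.5100,.1782,.046])"
```

```text
delta [0.0009, 0.0, 0.166] turn  yaw now 1.562 q7 0.585
```

Request:
apply_moves([
  [0,[0.001,0,0.05],0],
  [0,[0.001,0,0.1],0],
  [0,[0.001,0,0.15],0],
  [0,[0.001,0,0.166],0],
  [0,[0.001,0,0.166],0],
  [1,[0.001,0,0.166],0],
  [1,[0.001,0,0.166],0],
  [1,[0.001,0,0.166],0],
  [1,[0.001,0,0.166],0],
  [1,[0.001,0,0.166],0],
  [1,[0.001,0,0.166],0],
], squeeze=70)

```text
t: 13.8
eef_pos: [0.5102, 0.1774, 0.0469]
tool_rot: [0.0, 0.003, 1.0, -0.001]
contact_force: [-2.6, -2.2, 8.5]
gripper_width: 0.458
grasp_force: 69.7
```

```bash
cat > o.py <<'E'
from h import *
o=bot.get_obs();T=tool();print(o['t'],o['eef_pos'].round(4),o['contact_force'].round(2),o['torque'].round(3),'yaw',np.arctan2(T[1,1],T[0,1]).round(4),'q7',o['q'][6].round(4),'w',round(o['gripper_width'],3),o['grasp_force'],'tau7',round(o['joint_torque'][6],3))
E
python3 o.py
```

```text
13.8 [0.5102 0.1774 0.0469] [-2.58 -2.16  8.47] [-0.91   0.449 -0.173] yaw 1.5645 q7 0.5451 w 0.458 69.68657679855824 tau7 0.158
```

Request:
apply_moves([
  [1,[0,0,0],0.01],
  [1,[0,0,0],0.02],
  [1,[0,0,0],0.03],
  [1,[0,0,0],0.03],
])

```text
t: 14.2
eef_pos: [0.5102, 0.1774, 0.047]
tool_rot: [0.0, 0.098, 0.995, -0.001]
contact_force: [-1.1, -3.3, 8.2]
gripper_width: 0.459
grasp_force: 70.8
```

```bash
python3 o.py
```

```text
14.2 [0.5102 0.1774 0.047 ] [-1.08 -3.26  8.21] [-0.862  0.421 -0.238] yaw 1.3748 q7 0.3826 w 0.459 70.76467551290989 tau7 -0.195
```

Request:
apply_moves([
  [1,[0,0,0],0.01],
  [1,[0,0,0],0.02],
  [1,[0,0,0],0.02],
])

```text
t: 14.5
eef_pos: [0.5102, 0.1774, 0.0469]
tool_rot: [0.001, 0.16, 0.987, -0.001]
contact_force: [-1.9, -3.6, 7.2]
gripper_width: 0.459
grasp_force: 70.9
```

```bash
python3 o.py
```

```text
14.5 [0.5102 0.1774 0.0469] [-1.92 -3.55  7.16] [-0.816  0.428 -0.292] yaw 1.2491 q7 0.2756 w 0.459 70.8509324491024 tau7 -0.193
```

Request:
apply_moves([
  [1,[0,0,0],0.01],
  [1,[0,0,0],0.02],
  [1,[0,0,0],0.02],
])

```text
t: 14.8
eef_pos: [0.5102, 0.1774, 0.0469]
tool_rot: [0.001, 0.222, 0.975, -0.001]
contact_force: [-1.3, -2.9, 7.9]
gripper_width: 0.458
grasp_force: 70.9
```

```bash
python3 o.py
```

```text
14.8 [0.5102 0.1774 0.0469] [-1.35 -2.86  7.93] [-0.791  0.408 -0.291] yaw 1.1235 q7 0.1689 w 0.458 70.87632391601801 tau7 -0.191
```

Request:
apply_moves([
  [1,[0,0,0],0.01],
  [1,[0,0,0],0.02],
  [1,[0,0,0],0.02],
])

```text
t: 15.1
eef_pos: [0.5102, 0.1774, 0.0469]
tool_rot: [0.001, 0.283, 0.959, -0.001]
contact_force: [-2.3, -2.9, 7.6]
gripper_width: 0.458
grasp_force: 70.9
```

```bash
python3 o.py
```

```text
15.1 [0.5102 0.1774 0.0469] [-2.3  -2.92  7.65] [-0.858  0.444 -0.299] yaw 0.9978 q7 0.0626 w 0.458 70.87933491915464 tau7 -0.19
```

Request:
apply_moves([
  [1,[0,0,0],0.01],
  [1,[0,0,0],0.02],
  [1,[0,0,0],0.02],
])

```text
t: 15.4
eef_pos: [0.5102, 0.1774, 0.0469]
tool_rot: [0.001, 0.342, 0.94, -0.001]
contact_force: [-1.3, -2.7, 8.1]
gripper_width: 0.459
grasp_force: 70.9
```

```bash
python3 o.py
```

```text
15.4 [0.5102 0.1774 0.0469] [-1.33 -2.72  8.05] [-0.859  0.427 -0.278] yaw 0.8721 q7 -0.0435 w 0.459 70.87941627949476 tau7 -0.189
```

Request:
apply_moves([
  [1,[0,0,0],0.01],
  [1,[0,0,0],0.02],
  [1,[0,0,0],0.02],
])

```text
t: 15.7
eef_pos: [0.5102, 0.1774, 0.047]
tool_rot: [0.001, 0.401, 0.916, -0.001]
contact_force: [-1.4, -2.8, 7.4]
gripper_width: 0.454
grasp_force: 70.9
```

```bash
python3 o.py
```

```text
15.7 [0.5102 0.1774 0.047 ] [-1.36 -2.8   7.4 ] [-0.842  0.531 -0.274] yaw 0.7464 q7 -0.1493 w 0.454 70.87984565645456 tau7 -0.188
```

Request:
apply_moves([
  [1,[0,0,0],0.01],
  [1,[0,0,0],0.02],
  [1,[0,0,0],0.02],
])

```text
t: 16.0
eef_pos: [0.5102, 0.1774, 0.0469]
tool_rot: [0.001, 0.457, 0.889, -0.001]
contact_force: [-1.1, -2.8, 8.3]
gripper_width: 0.46
grasp_force: 70.8
```

```bash
python3 o.py
```

```text
16.0 [0.5102 0.1774 0.0469] [-1.12 -2.84  8.26] [-0.824  0.495 -0.227] yaw 0.6208 q7 -0.2548 w 0.46 70.84547158330679 tau7 -0.204
```

Request:
apply_moves([
  [1,[0,0,0],0.008],
  [1,[0,0,0],0.015],
  [1,[0,0,0],0.015],
])

```text
t: 16.3
eef_pos: [0.5102, 0.1774, 0.0469]
tool_rot: [0.001, 0.498, 0.867, -0.001]
contact_force: [-1.5, -3.5, 8.0]
gripper_width: 0.458
grasp_force: 70.6
```

```bash
python3 o.py
```

```text
16.3 [0.5102 0.1774 0.0469] [-1.54 -3.49  7.97] [-0.765  0.521 -0.033] yaw 0.5273 q7 -0.3331 w 0.458 70.56204557418823 tau7 -0.238
```

Request:
apply_moves([
  [1,[0,0,0],0.005],
  [1,[0,0,0],0.01],
  [1,[0,0,0],0.01],
])

```text
t: 16.6
eef_pos: [0.5101, 0.1773, 0.0469]
tool_rot: [0.001, 0.525, 0.851, -0.001]
contact_force: [-2.1, -3.7, 7.9]
gripper_width: 0.459
grasp_force: 70.3
```

```bash
python3 o.py
```

```text
16.6 [0.5101 0.1773 0.0469] [-2.05 -3.68  7.9 ] [-0.868  0.533  0.056] yaw 0.465 q7 -0.3852 w 0.459 70.32118678092957 tau7 -0.27
```

Request:
apply_moves([
  [1,[0,0,0],0.005],
  [1,[0,0,0],0.01],
  [1,[0,0,0],0.01],
  [1,[0,0,0],0.01],
])

```text
t: 17.0
eef_pos: [0.5102, 0.1774, 0.0469]
tool_rot: [0.001, 0.551, 0.834, -0.001]
contact_force: [-2.3, -2.4, 8.8]
gripper_width: 0.456
grasp_force: 70.3
```

```bash
python3 o.py
```

```text
17.0 [0.5102 0.1774 0.0469] [-2.3  -2.4   8.78] [-0.788  0.604  0.089] yaw 0.4026 q7 -0.4372 w 0.456 70.34251995384693 tau7 -0.037
```

Request:
apply_moves([
  [1,[0,0,0],0.002],
  [1,[0,0,0],0.004],
  [1,[0,0,0],0.004],
])

```text
t: 17.3
eef_pos: [0.5101, 0.1774, 0.0469]
tool_rot: [0.001, 0.562, 0.827, -0.001]
contact_force: [-1.0, -4.0, 8.9]
gripper_width: 0.452
grasp_force: 70.0
```

```bash
python3 o.py
```

```text
17.3 [0.5101 0.1774 0.0469] [-0.96 -3.97  8.89] [-0.775  0.607  0.243] yaw 0.3779 q7 -0.458 w 0.452 69.9857171997428 tau7 -0.308
```

The torque rise is about 0.12 N·m over about 0.3 rad past touch, on target. Releasing and lifting.

Request:
apply_moves([
  [0.7,[0,0,0],0.004],
  [0,[0,0,0],0.004],
  [0,[0,0,0],0.004],
  [0,[0,0,0],0.004],
  [0,[0,0,0],0.004],
  [0,[0,0,-0.1],0.004],
  [0,[0,0,-0.25],0.004],
  [0,[0,0,-0.45],0.004],
  [0,[0,0,-0.65],0.004],
  [0,[0,0,-0.65],0.004],
])

```text
t: 18.3
eef_pos: [0.513, 0.1803, 0.1814]
tool_rot: [0.003, 0.572, 0.82, 0.004]
contact_force: [0.1, 1.1, 0.2]
gripper_width: 1.002
grasp_force: 0.0
```

```bash
python3 o.py
python3 - <<'E'
from h import *
s=bot.read_camera('scene');w=wrist()
a=s['color'][150:270,200:320,::-1];b=w['color'][180:380,216:416,::-1]
cv2.imwrite('pics/s9c.png',np.hstack([cv2.resize(x,(400,400),interpolation=2) for x in(a,b)]))
E
```

```text
18.3 [0.513  0.1803 0.1814] [0.11 1.1  0.19] [-0.021 -0.017  0.016] yaw 0.3532 q7 -0.3459 w 1.002 0.0 tau7 0.324
```

View pics/s9c.png

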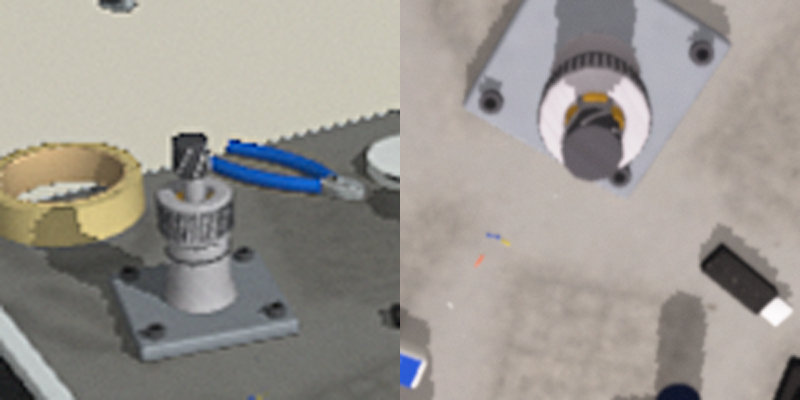

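```bash
python3 -c "
from h import *
print(bot.hand_in())"
```

```text
the job is handed in; nothing more can be done
None
```

The flat-topped cutter is standing home in the collet, with the nut turned about 0.3 rad past jaw contact (torque rise about 0.12 N·m, read from joint 7; the wrist torque reading did not match it). The job is handed in, but no verdict came back.

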